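Turn a hardness plaque over in the turning jig

TASK

Turn the dark-topped hardness-test plaque over to its fresh orange side without ever picking it up: with the fingertips only, push it along the white ledges of the turning jig until its leading edge drops into the gutter and catches on the edge of the black landing bed, and push it on over so that it falls onto the bed with the orange side up. Then slide it along the bed until it lies flat and square against the steel end stop, and take the hand away. Leave everything else on the bench where it is.

Things in the scene. Friction and masses are not known exactly. Their poses are not given: they have to be found in the camera images.
- turning_jig: Fixed aluminium jig. Origin on the bench, midway across it, below the end of the white ledges; +x is the way the plaque is pushed (ledges, gutter, bed, end stop), +z up. Base plate x = -116 to 152 mm, 142 mm wide, its top 8 mm above the bench. Cheeks along both sides, 110 mm apart, tops 46 mm above the bench.
- ledge_end (a point): Middle of the line along the far ends of the two white ledges, at their top, 38 mm above the bench. The ledges run from x = -105 to 0 mm of the jig at 28 to 55 mm either side of its middle. Beyond them the open gutter, x = 0 to 54 mm, floor 8 mm above the bench. Axes as the jig's.
- slot_mouth (a point): Open near end of the finger slot, on the base plate (8 mm above the bench), at x = -105 mm of the jig. The slot, 56 mm wide, runs down the middle between the ledges, across the gutter and between the beds to the end stop, all at base plate level, so fingers can pass along behind the plaque and lower than it. Axes as the jig's.
- bed_edge (a point): Middle of the line along the top of the landing beds' upright near ends, x = 54 mm of the jig, 18 mm above the bench: the wall edge that the plaque catches on and flips over. The two beds with black rubber tops run from here to the end stop, 28 to 55 mm either side of the middle. Axes as the jig's.
- end_stop (a point): Middle of the end stop's face at bed height, x = 138 mm of the jig, 18 mm above the bench; the steel stop's top is 32 mm above the bench. Axes as the jig's. The plaque is home with its front edge on this face: its centre is then 35 mm before it and 3 mm higher. Just flipped, its rear edge still lies about 10 mm back over the gutter.
- plaque: Plastic plaque, 70 (its x) x 100 (its y) x 6 mm, about 60 g, smooth (friction about 0.3), origin at its centre; dark with five indent marks on +z, orange on -z. Starts dark side up on the ledges, leading edge +x. Pushed slowly (30 mm/s; over 80 it shoots over the gutter) its nose drops once half is past the ledges; it then leans on the ledge ends, tail up. Pushed on from behind above bed height it passes upright and falls forward.
- finished_plaque: A plaque of the same kind that is already done, lying orange side up on the bench: leave alone. Origin at its centre.
- weight_50: Brass check weight, 22 mm wide, 30 mm high: leave alone.
- weight_100: Steel check weight, 27 mm wide, 35 mm high: leave alone.
- tested_clip: Small black plastic clip, 20 x 36 x 20 mm: leave alone.

How it is judged:
On the way, in this order (a step that is already met when the one before it is completed fails the run):
1. the plaque stands tipped up in the gutter against the edge of the landing bed (angle between plaque's own z axis and vertical between 0.9 and 2.2 rad and x of plaque in the frame of turning_jig between 0 and 0.07 m and contact force between plaque and turning_jig above 0.05 N), for 0.1 s.
2. the plaque has fallen over onto the landing bed with the orange side up (angle between plaque's own z axis and vertical above 3 rad and x of plaque in the frame of end_stop between -0.09 and -0.025 m and z of plaque in the frame of end_stop below 0.008 m), for 0.1 s.
At the end, for the whole second after the job is handed in: The plaque rests flat on the landing bed (within 4 degrees), orange side up, its front edge within 4 mm of the end stop's face and square to it within 0.08 rad (angle between plaque's own z axis and vertical above 3.07 rad and x of plaque in the frame of end_stop between -0.039 and -0.031 m and y of plaque in the frame of end_stop between -0.01 and 0.01 m and z of plaque in the frame of end_stop between 0 and 0.006 m and angle between the x axis of plaque and the x axis of turning_jig, either way round below 0.08 rad and linear speed of plaque below 0.01 m/s); the robot touches nothing.
It fails at once if the plaque is lifted (its centre more than 65 mm above the bench; tipping it over in the jig stays below 55 mm) (height (world z) of plaque above 0.065 m).
It fails at once if something else on the bench is moved by more than 15 mm (distance of any of finished_plaque, weight_50, weight_100, tested_clip from where it was at the start of the episode above 0.015 m).
It also fails if it takes over 45 s, if anything falls off the work surface, if the arm or the gripper's body presses on something with over 40 N, if the wrist force passes 120 N, or if a joint passes its speed limit or range.

ROBOT

A 6-joint arm with a two-finger parallel gripper is mounted at the origin on a cart in front of the work surface, level with it; the furniture and walls round the work are solid. World frame = base frame: x ahead of the robot, y to its left, z up, the work surface at z = 0. Lengths are in m, angles in rad, forces in N, time in s.
With the tool pointing down it reaches from about 0.3 to 0.825 m from the base axis. Payload 5.4 kg.
Tool frame: the origin (TCP) lies at the very end of the fingers, on their centre line; the grasp point (between the pads) lies 19 mm behind it; z points along the fingers, x is the direction in which the jaws open and shut, and the axes are right-handed (so a half turn about z gives the same grasp; the last joint's range is limited). The gripper opens to 92 mm and grips with 3 to 60 N. Pads are 20 mm wide; open, the fingers measure 128 mm over their backs; the gripper's body (75 mm by 189 mm) begins 69 mm behind the grasp point.
Start: joints at [-1.352, 0.158, 1.597, -0, 1.386, -0.21], TCP at [0.239, -0.523, 0.215] pointing down, gripper open.
Joint ranges: [-2.91, 2.91], [-0.94, 2.29], [0.18, 2.7], [-1.29, 4.43], [0.17, 2.64], [-3, 3]. Speed limits (rad/s): [2.57, 2.57, 3.14, 3.14, 3.14, 3.14].

INTERFACE

Orientations are given as a rotation vector (axis times angle).
In Python, from workcell import bot gives the robot as it stands. Calls block until the motion is done:
- bot.goto(position, orientation): joint-space move of the TCP to a pose.
- bot.line_to(position, rot=None, max_speed=0.15): straight line of the TCP; rot=None keeps the orientation; max_speed is the mean speed in m/s.
- bot.set_joints(angles): joint-space move.
- bot.set_gripper(opening, newtons=None): opening from 0.0 (shut) to 1.0 (fully open); newtons is the grip in N (None keeps the last); returns when the fingers have stopped.
- bot.hold(seconds).
- bot.inverse_kinematics(position, orientation): joint angles nearest the present ones, or None.
- bot.read_camera(name): name is "scene" or "top" or "wrist"; returns a dict with "pixels" (420x560x3 uint8, blue, green, red), "fx", "fy", "cx", "cy" (pixels), "R" (3x3) and "t" (3): a world point X has camera coordinates R X + t. Camera axes: x right, y down, z forward; pixel columns grow to the right and rows downward; lengths in m; the calibration is good to about 2 mm. The wrist camera is an equidistant fisheye: a pixel r from the principal point sees the ray r / f radians off the axis. A picture is of the moment at which its call begins. There is no depth.
A pose or a line that the arm cannot do raises bot.MotionError and nothing moves.
- bot.job_done(): hands the job in, once; it reports no verdict.
Readings, each from a call of its own:
- bot.current_clock(): time.
- bot.current_joints(): joint angles.
- bot.current_joint_vel(): joint speeds.
- bot.current_effort(): joint torques, N m.
- bot.current_ee_pos(): TCP position.
- bot.current_tool_rot(): TCP orientation.
- bot.current_contact_force(): force on the tool from outside, world axes, zero at the start.
- bot.current_ft_torque(): the same for the moment, N m.
- bot.current_opening(): opening from 0.0 (shut) to 1.0 (fully open).
Only numpy, scipy, OpenCV 4.12 (cv2) and the standard library are available. Lean on these libraries where they do the work, as an engineer would, in place of code of your own. Each camera call takes 0.05 s, during which the arm holds its last target. There are 200 camera calls.

## Working session

There is one attempt and no reset: what is moved stays moved. The work goes in short steps, each a Python script; the robot and the scene stay as the last script left them, time stands still between calls to the robot, and variables do not carry over. Pictures are saved under pics/ and viewed, about 8 in all and at most 12, crops included, and the job is handed in when it is done.

```bash
mkdir -p pics; python3 - <<'E'
from workcell import bot
import cv2,numpy as np
for n in ("top","scene"):
    c=bot.read_camera(n); cv2.imwrite(f"pics/{n}0.png",c["pixels"])
    print(n,c["fx"],c["cx"],c["cy"],np.round(c["R"],3).tolist(),np.round(c["t"],3), "campos",np.round(-np.array(c["R"]).T@np.array(c["t"]),3))
print(bot.current_clock(),bot.current_tool_rot())
E
```

```text
top 429.62422453574936 287.8430534786363 210.4823216623661 [[-0.023, -0.999, 0.026], [-0.995, 0.021, -0.095], [0.095, -0.028, -0.995]] [0.1   0.586 0.857] campos [0.505 0.112 0.906]
scene 391.88030284196594 281.99807723519393 209.5566985111848 [[-0.493, -0.87, -0.015], [-0.506, 0.301, -0.809], [0.708, -0.391, -0.588]] [0.368 0.303 0.512] campos [-0.029  0.429  0.552]
0.1 [-2.64218949e+00  1.69736489e+00  1.93504070e-03]
```

View pics/top0.png

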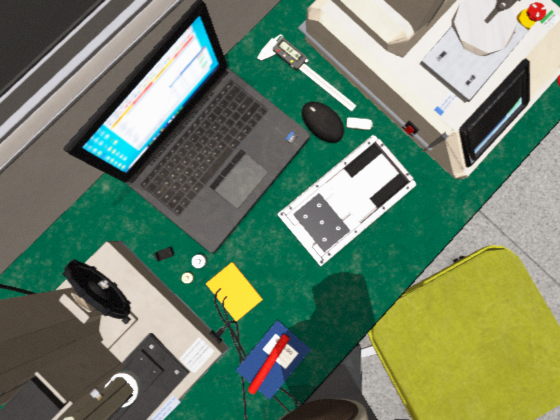

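View pics/scene0.png

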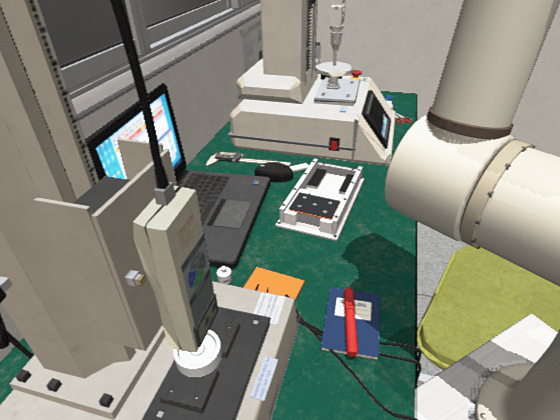

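The top view shows the jig running from its near end (280,213)/(321,263) to its far end (374,138)/(413,183). The plaque is at about (318,220), the black beds are at the upper right, and the push direction is right and up. Next I'll locate these by mask and ray casting.

```bash
cat > h.py <<'E'
from workcell import bot
import cv2,numpy as np
def cast(c,uv,z):
    R=np.array(c["R"]);t=np.array(c["t"]);o=-R.T@t
    uv=np.atleast_2d(uv).astype(float)
    d=np.c_[(uv[:,0]-c["cx"])/c["fx"],(uv[:,1]-c["cy"])/c["fy"],np.ones(len(uv))]@R
    return o+d*((z-o[2])/d[:,2])[:,None]
def proj(c,X):
    p=np.atleast_2d(X)@np.array(c["R"]).T+np.array(c["t"])
    return np.c_[c["fx"]*p[:,0]/p[:,2]+c["cx"],c["fy"]*p[:,1]/p[:,2]+c["cy"]]
E
python3 - <<'E'
from h import *
c=bot.read_camera("top");im=c["pixels"]
poly=np.array([[279,212],[321,265],[416,182],[374,136]])
m=np.zeros(im.shape[:2],np.uint8);cv2.fillConvexPoly(m,poly,255)
hsv=cv2.cvtColor(im,cv2.COLOR_BGR2HSV)
d=((hsv[...,2]<110)&(hsv[...,1]<90)&(m>0)).astype(np.uint8)
n,l,s,ce=cv2.connectedComponentsWithStats(d)
for i in range(1,n):
    if s[i,4]<60: continue
    ys,xs=np.where(l==i); med=np.median(im[ys,xs],axis=0)
    z=.047 if s[i,4]>1000 else .018
    cn=max(cv2.findContours((l==i).astype(np.uint8),0,1)[0],key=cv2.contourArea)[:,0]
    W=cast(c,cn,z)[:,:2]*1000
    r=cv2.minAreaRect(W.astype(np.float32))
    print(s[i],med,"z",z,np.round(r,1) if 0 else r, np.round(cv2.boxPoints(r)).tolist())
# white jig outline at cheek top height
w=((hsv[...,2]>0)&~((hsv[...,0]>60)&(hsv[...,0]<95)&(hsv[...,1]>90))).astype(np.uint8)*(cv2.dilate(m,np.ones((5,5)))>0)
cn=max(cv2.findContours(w.astype(np.uint8),0,1)[0],key=cv2.contourArea)[:,0]
for z in(.008,.046):
    r=cv2.minAreaRect((cast(c,cn,z)[:,:2]*1000).astype(np.float32));print("jig z",z,r)
crop=im[125:275,265:430]
cv2.imwrite("pics/crop.png",cv2.resize(crop,None,fx=4.5,fy=4,interpolation=cv2.INTER_CUBIC)[:600] if 0 else cv2.resize(crop,(660,600),interpolation=cv2.INTER_CUBIC))
E
```

```text
[ 344  142   66   66 1080] [43. 45. 47.] z 0.047 ((656.0764770507812, -93.87016296386719), (107.0722427368164, 85.37519836425781), 38.640560150146484) [[588.0, -94.0], [641.0, -161.0], [725.0, -94.0], [671.0, -27.0]]
[314 195  23  27  92] [107. 106. 107.] z 0.018 ((592.7333984375, 7.532398223876953), (62.149967193603516, 15.162632942199707), 40.55396270751953) [[564.0, -7.0], [574.0, -18.0], [621.0, 22.0], [611.0, 33.0]]
jig z 0.008 ((612.96630859375, -40.31111145019531), (144.54055786132812, 274.9351806640625), 38.49153137207031)
jig z 0.046 ((608.3792114257812, -33.85307312011719), (138.4221954345703, 263.2972106933594), 38.49153137207031)
```

View pics/crop.png

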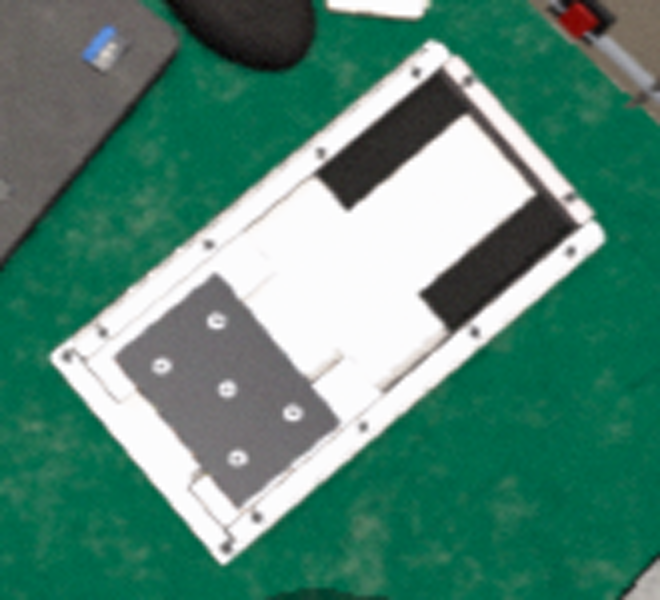

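The crop (4x, origin 265,125) shows the plaque corners at (218,273), (340,425), (238,510) and (115,357), and the bed near edges at (318,178)-(348,210) and (420,295)-(450,332). The near end of the base plate runs (52,355)-(223,562).

```bash
python3 - <<'E'
from h import *
c=bot.read_camera("top")
px=lambda a:(np.array(a,float)+.5)/4-.5+[265,125]
def W(a,z): return cast(c,px(a),z)*1000
P=W([(218,273),(340,425),(238,510),(115,357)],.044)
print("plaque",P.round(1).tolist(),"cent",P.mean(0).round(1),[np.linalg.norm(P[i]-P[i-1]).round(1) for i in range(4)])
fr=(P[0]+P[1])/2-(P[2]+P[3])/2; print("plaque yaw",np.degrees(np.arctan2(fr[1],fr[0])))
B=W([(318,178),(348,210),(420,295),(450,332)],.018);be=B.mean(0)
d=B[0]-B[3];print("bed",B.round(1).tolist(),be.round(1),"yaw",np.degrees(np.arctan2(d[1],d[0]))-90,np.linalg.norm(d))
N=W([(52,355),(223,562)],.008);d=N[0]-N[1];print("near",N.round(1).tolist(),N.mean(0),np.linalg.norm(d),np.degrees(np.arctan2(d[1],d[0]))-90)
F=W([(435,40),(605,238)],.046);print("far cheek",F.round(1).tolist(),F.mean(0).round(1))
I=W([(470,115),(535,193)],.018);print("stop bed inner",I.round(1).tolist(),I.mean(0).round(1))
ax=be-N.mean(0);print("axis",ax, np.degrees(np.arctan2(ax[1],ax[0])),np.hypot(*ax[:2]))
E
```

```text
plaque [[621.0, 23.6, 44.0], [542.6, -35.6, 44.0], [501.2, 17.2, 44.0], [579.4, 76.9, 44.0]] cent [561.   20.5  44. ] [np.float64(67.6), np.float64(98.2), np.float64(67.1), np.float64(98.3)]
plaque yaw -51.96347452995454
bed [[673.8, -33.3, 18.0], [656.5, -48.5, 18.0], [610.8, -84.6, 18.0], [591.0, -99.6, 18.0]] [633.  -66.5  18. ] yaw -51.319598712596836 106.03205948947931
near [[584.2, 108.4, 8.0], [474.4, 21.9, 8.0]] [529.31222785  65.12261021   8.        ] 139.83053632868746 -51.765675918005144
far cheek [[739.2, -91.7, 46.0], [634.8, -174.4, 46.0]] [ 687. -133.   46.]
stop bed inner [[706.1, -115.2, 18.0], [663.7, -147.8, 18.0]] [ 684.9 -131.5   18. ]
axis [ 103.71389574 -131.63367427   10.        ] -51.765499131970785 167.58280452468608
```

The measurements agree: jig yaw is about -51.8°, with its origin near (600, -24.3) mm. From the bed edge to the stop I get 83 mm against a nominal 84, and from the near end to the bed edge 167.6 mm against 170. The plaque is at jig (-59, -3). Now I'll go in behind it.

```bash
cat >> h.py <<'E'
YAW=np.radians(-51.8);O=np.array([.600,-.0243])
a=np.array([np.cos(YAW),np.sin(YAW)]);b=np.array([-a[1],a[0]])
def J(x,y,z): return np.r_[O+a*x/1000+b*y/1000,z/1000]
def toJ(p): q=np.array(p)[:2]-O; return np.round([q@a*1000,q@b*1000,p[2]*1000],1)
def rotv(k):
    f=YAW+np.pi/2+k*np.pi; return np.pi*np.array([np.cos(f/2),np.sin(f/2),0])
def st(s=""): print(s,round(bot.current_clock(),2),toJ(bot.current_ee_pos()),np.round(bot.current_contact_force(),2))
E
python3 - <<'E'
from h import *
for k in(0,1):
    for p in((-122,0,120),(50,0,30)): 
        q=bot.inverse_kinematics(J(*p),rotv(k));print(k,p,None if q is None else np.round(q,2))
q=[(bot.inverse_kinematics(J(-122,0,120),rotv(k)),k) for k in(0,1)]
cur=np.array(bot.current_joints())
k=min((np.abs(np.array(x)-cur).max(),k) for x,k in q if x is not None)[1];print("k",k)
bot.set_gripper(.08);st()
bot.goto(J(-122,0,120),rotv(k));st("above")
bot.line_to(J(-122,0,30),max_speed=.08);st("down")
c=bot.read_camera("top");s=bot.read_camera("scene")
p=proj(c,J(-60,0,40))[0].astype(int);p2=proj(s,J(-40,0,40))[0].astype(int)
A=c["pixels"][p[1]-100:p[1]+100,p[0]-130:p[0]+130];B=s["pixels"][p2[1]-100:p2[1]+100,p2[0]-130:p2[0]+130]
cv2.imwrite("pics/d1.png",cv2.resize(np.hstack([A,B]),None,fx=1.5,fy=1.5));print(p,p2)
E
```

```text
0 (-122, 0, 120) [-0.09  0.14  1.82  0.    1.19 -0.76]
0 (50, 0, 30) [-0.29  0.5   1.55  0.    1.09 -0.96]
1 (-122, 0, 120) [-0.09  0.14  1.82 -0.    1.19  2.38]
1 (50, 0, 30) [-0.29  0.5   1.55 -0.    1.09  2.18]
k 0
 1.48 [ 168.6 -592.   214.6] [ 0.   -0.56 -0.74]
above 3.86 [-121.2   -0.2  120.2] [-0.15  1.2  -0.11]
down 5.13 [-121.6    0.4   30.6] [ 0.1   0.25 -0.61]
[320 221] [315 201]
```

View pics/d1.png

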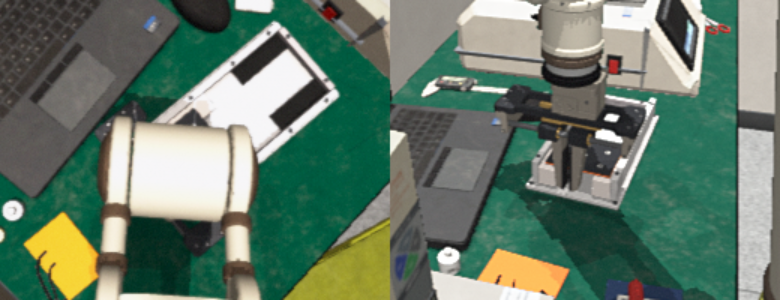

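The scene crop shows the fingers down in the slot behind the plaque, about (565,165), and clear of the ledges. Now I'll push slowly.

```bash
python3 - <<'E'
from h import *
for x in(-105,-75,-40,-25):
    bot.line_to(J(x,0,30),max_speed=.03);st(x)
c=bot.read_camera("top");s=bot.read_camera("scene")
p=(320,200);p2=(315,201)
A=c["pixels"][p[1]-100:p[1]+100,p[0]-130:p[0]+130];B=s["pixels"][p2[1]-100:p2[1]+100,p2[0]-130:p2[0]+130]
cv2.imwrite("pics/d2.png",cv2.resize(np.hstack([A,B]),None,fx=1.5,fy=1.5))
E
```

```text
-105 5.95 [-1.05e+02 -1.00e-01  2.99e+01] [ 0.78  0.42 -0.3 ]
-75 7.1 [-75.1   0.   30. ] [-0.47 -0.27 -0.51]
-40 8.42 [-40.1   0.   30. ] [-0.15  0.47  0.5 ]
-25 9.07 [-25.   -0.1  29.9] [ 0.74  0.22 -0.4 ]
```

View pics/d2.png

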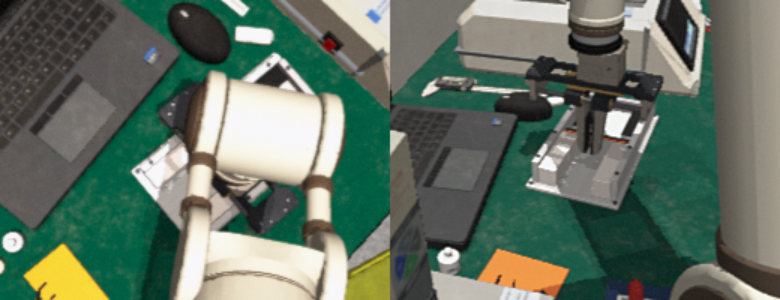

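Orange slivers show either side of the fingers at about (565,130) and (625,140), so the tail is up and the nose is in the gutter. I'll keep pushing it over in small steps, watching the force.

```bash
python3 - <<'E'
from h import *
def pic(n):
    s=bot.read_camera("scene")["pixels"][100:300,185:445];return s
P=[]
for x in(-10,5,20,32,40):
    bot.line_to(J(x,0,30),max_speed=.03);st(x)
    P.append(pic(0)[20:120,60:200])
    if np.linalg.norm(bot.current_contact_force())>15: print("STOP");break
cv2.imwrite("pics/d3.png",cv2.resize(np.vstack([np.hstack(P[:2]),np.hstack(P[-2:])]),None,fx=2.7,fy=2.7,interpolation=cv2.INTER_CUBIC))
E
```

```text
-10 9.82 [-16.8  -0.1  29.3] [-13.47  17.04  12.57]
STOP
```

View pics/d3.png

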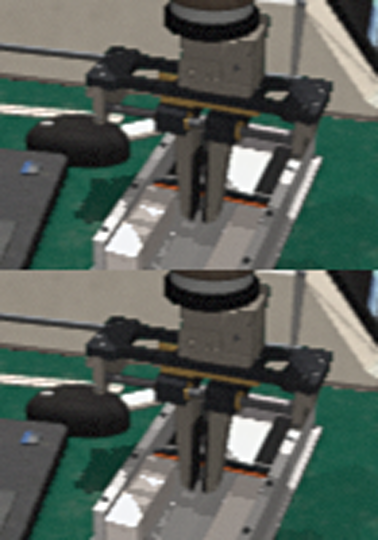

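The stop came at 22 N with friction of about 0.58: the tail edge is wedging on the pads at about 29° lean, which is the friction limit. I'll back off, go lower, and stroke up and forward so friction lifts the tail. Once it is steeper I'll push on level.

```bash
python3 - <<'E'
from h import *
P=[]
def go(x,z,v=.03):
    bot.line_to(J(x,0,z),max_speed=v);st((x,z));f=np.linalg.norm(bot.current_contact_force())
    P.append(bot.read_camera("scene")["pixels"][120:220,245:385])
    return f<15
go(-24,30);go(-24,15,.05)
for w in((-18,15),(-15,20),(-10,27),(-3,35),(4,38),(12,38),(20,38)):
    if not go(*w): print("STOP");break
cv2.imwrite("pics/d4.png",cv2.resize(np.vstack([np.hstack(P[-4:-2]),np.hstack(P[-2:])]),None,fx=2.7,fy=2.7,interpolation=cv2.INTER_CUBIC))
E
```

```text
(-24, 30) 10.48 [-23.5  -0.   30.1] [-0.3  -0.51 -0.55]
(-24, 15) 10.98 [-24.3  -0.3  14.4] [ 0.19  0.35 -1.15]
(-18, 15) 11.38 [-18.    0.1  15.1] [-0.3   1.    0.36]
(-15, 20) 11.78 [-14.7   0.1  20.3] [-1.15  1.85  0.29]
(-10, 27) 12.26 [-9.6  0.1 27.3] [-0.02  0.35  1.08]
(-3, 35) 12.82 [-2.8  0.1 35.2] [-0.41  0.19  0.46]
(4, 38) 13.27 [ 4.4  0.  38.1] [-0.47 -0.6   0.03]
(12, 38) 13.73 [12.2 -0.  38. ] [-0.86  0.06 -0.51]
(20, 38) 14.2 [20.2  0.  38. ] [0.43 0.28 0.09]
```

View pics/d4.png

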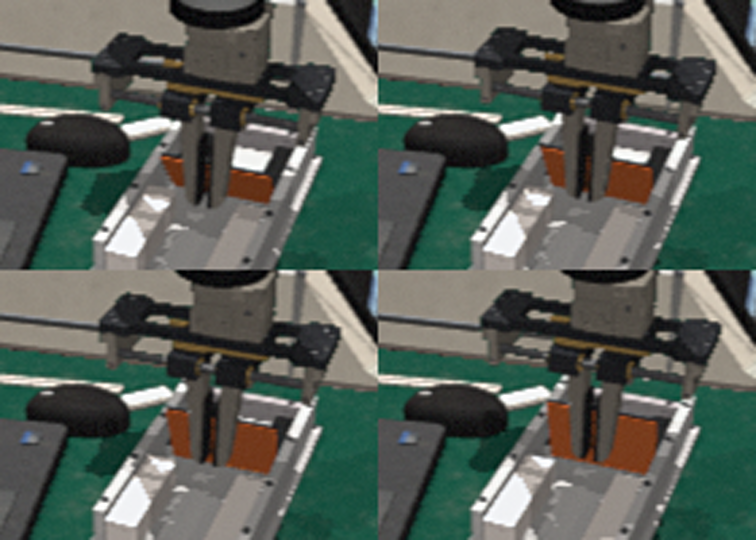

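The frames show the orange face rising and standing steep ahead of the fingers, with negligible force. I'll continue over, then back off and look.

```bash
python3 - <<'E'
from h import *
P=[]
def go(x,z,v=.03):
    bot.line_to(J(x,0,z),max_speed=v);st((x,z));f=np.linalg.norm(bot.current_contact_force())
    P.append(bot.read_camera("scene")["pixels"][120:220,245:385])
    return f<15
ok=True
for w in((28,38),(36,38),(42,38),(48,38),(54,38)):
    ok=go(*w)
    if not ok: print("STOP");break
bot.hold(.4); go(48,38)
if ok: go(20,38,.05)
cv2.imwrite("pics/d5.png",cv2.resize(np.vstack([np.hstack(P[1:3]),np.hstack(P[-2:])]),None,fx=2.7,fy=2.7,interpolation=cv2.INTER_CUBIC))
E
```

```text
(28, 38) 14.67 [28.2 -0.  38. ] [0.5  0.48 0.1 ]
(36, 38) 15.13 [36.2 -0.  38. ] [ 0.22 -0.18  0.15]
(42, 38) 15.53 [42.2  0.  38. ] [ 0.17 -0.98  0.38]
(48, 38) 15.93 [48.3 -0.  38. ] [-1.24 -0.02 -0.19]
(54, 38) 16.33 [54.3 -0.  38. ] [0.22 0.68 0.12]
(48, 38) 17.13 [47.7  0.  38. ] [0.01 0.24 0.32]
(20, 38) 17.89 [20.1  0.1 38.2] [ 0.   -0.09  0.52]
```

View pics/d5.png

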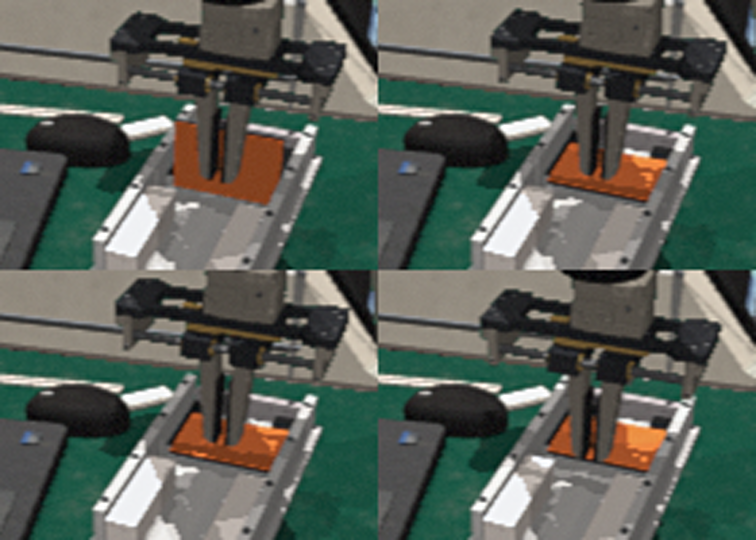

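The plaque has fallen flat on the bed with the orange side up. Next I'll lower behind it and slide it to the stop, watching the force.

```bash
python3 - <<'E'
from h import *
bot.line_to(J(20,0,13),max_speed=.06);st("low")
bot.line_to(J(50,0,13),max_speed=.03);st()
F=lambda:-np.mean([np.array(bot.current_contact_force())[:2]@a for _ in range(4)])
x=50
while x<66:
    x+=2;bot.line_to(J(x,0,13),max_speed=.02);f=F();print(x,toJ(bot.current_ee_pos()),round(f,2))
    if f>5: break
bot.line_to(J(x-25,0,13),max_speed=.05)
bot.line_to(J(x-25,0,120),max_speed=.12);st("up")
bot.goto(J(-160,0,200),rotv(0));st("away")
c=bot.read_camera("top");im=c["pixels"]
hsv=cv2.cvtColor(im,cv2.COLOR_BGR2HSV)
m=((hsv[...,0]>3)&(hsv[...,0]<35)&(hsv[...,1]>130)&(hsv[...,2]>90)).astype(np.uint8)
u=proj(c,J(100,0,24))[0].astype(int);k=np.zeros_like(m);cv2.circle(k,tuple(map(int,u)),55,1,-1);m*=k
cn=max(cv2.findContours(m,0,1)[0],key=cv2.contourArea)[:,0]
W=cast(c,cn,.024);r=cv2.minAreaRect((W[:,:2]*1000).astype(np.float32));print(r,toJ(np.r_[np.array(r[0])/1000,.024]))
cv2.imwrite("pics/e1.png",cv2.resize(im[125:275,265:430],(660,600),interpolation=cv2.INTER_CUBIC))
E
```

```text
low 18.51 [19.8 -0.2 12.5] [ 0.42 -0.36 -0.55]
 19.66 [49.9 -0.  12.9] [-0.31  0.6   0.08]
52 [52.1  0.  13. ] 0.19
54 [54.2  0.  13. ] 0.25
56 [56.2  0.  13. ] -0.27
58 [58.2 -0.  13. ] 0.17
60 [59.1 -0.1 12.8] 4.59
62 [59.2 -0.1 12.6] 9.61
up 22.85 [ 36.4  -0.5 118.9] [-0.4  -0.35  0.39]
away 23.71 [-159.4   -0.2  199.4] [-0.79  0.08  0.88]
((661.99658203125, -106.74031066894531), (102.24492645263672, 72.56610870361328), 38.625911712646484) [103.1  -2.3  24. ]
```

View pics/e1.png

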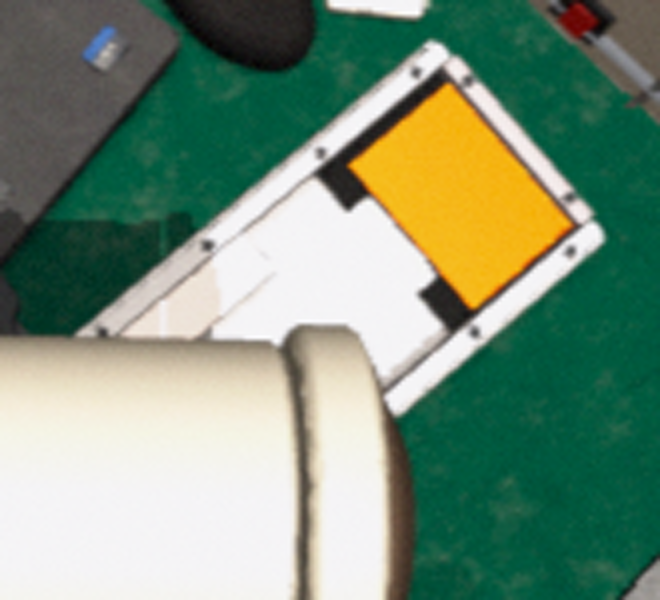

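The plaque lies orange side up against the stop. Its centre is at jig (103.1, -2.3) against a nominal 103, it is within about 0.5° of square, and the hand is clear.

```bash
python3 -c "
from h import *
st();bot.job_done()"
```

```text
23.76 [-159.1   -0.3  199.2] [-0.67 -0.48 -0.6 ]
the job is handed in; nothing more can be done
```

The plaque is turned over to its orange side and lies against the end stop. I handed the job in at 23.8 s of the 45 s allowed, and no verdict is reported.

**How it went:** I pushed the plaque along the ledges with the nearly shut fingertips until its nose dropped into the gutter. The first push after that jammed with the plaque leaning about 29°, at about 25 N in total. I backed off, went lower and stroked up and forward, and then a level push took it past upright and onto the bed. I slid it along until it met the stop, reaching 4.6 N and then 9.6 N with no further movement, then took the hand away.

**Last checks, from the top camera:**
- **Position:** the centre is at jig x = 103.1 mm (home is 103) and y = -2.3 mm, within about 2 mm of camera calibration.
- **Squareness:** it is within about 0.5° of the jig, and orange side up.
- **Flatness:** I did not measure it separately. The outline measures 102 x 73 mm against 100 x 70 mm, which fits a flat plaque within the mask error.
- **Other items:** I did not measure the two weights, the clip or the finished plaque again at the end. The hand worked only in the jig, and no picture showed anything disturbed.

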